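Shut the blade box and snap the hook onto its staple

ROBOT

A 6-joint arm with a two-finger parallel gripper is mounted at the origin on the work surface; the furniture and walls round the work are solid. World frame = base frame: x ahead of the robot, y to its left, z up, the work surface at z = 0. Lengths are in mm, angles in rad, forces in N, time in s.
With the tool pointing down it reaches from about 375 to 825 mm from the base axis. Payload 5.5 kg.
Tool frame: the origin (TCP) lies at the centre of the arm's flange, where the gripper is bolted on; the fingertips stand 173 mm ahead of it and the grasp point (between the pads) lies 155 mm ahead of it; z points along the fingers, y is the direction in which the jaws open and shut (so a half turn about z gives the same grasp; the last joint's range is limited). The gripper opens to 85 mm and grips with 20 to 120 N. Pads are 22 mm wide; open, the fingers measure 114 mm over their backs; the gripper's body (76 mm by 85 mm) begins 54 mm behind the grasp point. The pads swing forward as they close: fully open they stand 13 mm farther back than shut.
Start: joints at [-1.169, 0.314, -0.047, 1.21, 0, 1.571], TCP at [234.642, -552.213, 404.699] pointing down, gripper open.
Joint ranges: [-2.67, 2.67], [-0.69, 1.73], [-1.03, 1.25], [-2.08, 2.16], [-1.42, 1.45], [-3.14, 3.14]. Speed limits (rad/s): [2.39, 2.39, 3.01, 3.14, 3.14, 3.14].

INTERFACE

Orientations are given as a unit quaternion [w, x, y, z].
In Python, from cell import status, optics, workorder, finder gives the robot as it stands.
- The arm moves only by the tool step_arm, never from a script. Its argument "increments" is a list of rows, each a list of 5 numbers: the shift along the tool's x, y, z in m, then the turn about the tool's z in degrees, then the opening, from 0 (shut) to 1 (fully open). In form: [[tx, ty, tz, roll, gripper], ...]. A call has 1 to 12 rows; each row shifts and turns the commanded pose from where the row before left it, along the tool's axes as they then stand; what a row does not reach is not made up. A row lasts 1/12 s, in which the tool goes at most 41.7 mm and 7.16 degrees, less where a joint would pass 70% of its speed; a pose out of reach is approached as far as the arm can. A call with a gripper value outside its range is refused whole. The fingers move at their own pace and stop on an object; "grip_force" is the grip in N (left out, the last holds). Time passes only in rows, so rows that do not move let the fingers close. It gives the time, the measured TCP pose, the force and the opening at its end, in the units of the state.
- status.read_state(): the state, without advancing time (a new reading comes with each control period).
- optics.capture(name): name is "scene" or "top" or "wrist"; returns the picture (384x512x3 uint8, blue, green, red); there is no depth.
- optics.camera_model(name): a dict with "fx", "fy", "cx", "cy" (pixels), "R" (3x3) and "t" (3): a world point X has camera coordinates R X + t. Camera axes: x right, y down, z forward; pixel columns grow to the right and rows downward; lengths in mm; the calibration is good to about 2 mm. The wrist camera is an equidistant fisheye: a pixel r from the principal point sees the ray r / f radians off the axis. A picture is of the moment at which its call begins: read the wrist's pose just before it. camera_model takes no time and is no camera call; for the wrist camera it gives the pose at the moment of the call.
- workorder.finish_job(): hands the job in, once; it reports no verdict.
Trained networks look in the newest picture that a camera, given by its name, has taken for a name from the list of things; names that differ only in an ending like _2 or _b are one class to them, and where a whole thing is asked for, a point or a joint stands for the part that bears it (a point fixed in the world has none). Each returns a list of dicts, best first, with "p" (0 to 1); they miss things now and then, are a little off and sometimes report something else, mostly with a low value. They report only what shows in the picture. A call takes as long as a camera call.
- finder.search_frame(camera, label): "centre" ([x, y, z] in mm, in the coordinates of the camera as it stood for that picture, good to about 4 mm: the middle of the surface that is visible of it).
- finder.regions_of(camera, label): "region" (384x512 bool, what is visible of it).
The state is a dict: "t": time; "joints": joint angles; "joint_vel": joint speeds; "joint_efforts": joint torques, N m; "tool_pos": TCP position; "eef_rot": TCP orientation; "contact_force": force on the tool from outside, world axes, zero at the start; "torque": the same for the moment, N m; "width": opening from 0.0 (shut) to 1.0 (fully open).
Only numpy, scipy, OpenCV 4.12 (cv2) and the standard library are available. Lean on these libraries where they do the work, as an engineer would, in place of code of your own. Each camera call takes 0.05 s, during which the arm holds its last target.

TASK

Secure the blade box before packing starts: swing the blue lid fully shut so that its slotted steel tongue drops over the staple, then take the red snap hook and press its sprung gate against one leg of the staple until that leg is inside the hook and the gate has sprung shut behind it. Leave the hook lying on the lid, clipped through the staple, and leave everything else on the bench where it is.

Things in the scene. Friction and masses are not known exactly. Their poses are not given: they have to be found in the camera images.
- toolbox: Blade box: open blue steel case, 160 x 220 x 66 mm (x, y, z), fixed to the bench; origin at the centre of its underside, z up. The lid hinges along its +y side. Past its -y side stands the staple: a U of 8 mm round bar in the box's x-z plane at y = -138 mm, legs at x = +23 and -23 mm, top of the crown 116 mm above the bench.
- box_lid (a joint): Angle of the blue lid: 0 = shut flat on a hard stop, positive = raised, 0.7 to 1.15 at the start. The hinge is stiff: the lid stays where it is left and must be pushed right down (a light push, 1 to 3 N at its free edge). Shut, lid and tongue are one flat surface 74 mm above the bench, with 34 mm clear up to the underside of the staple's crown.
- lid_hinge (a point): Middle of the lid's hinge axis, on the box at x = 0, y = +112 mm, 71 mm above the bench. The axis runs along the box's x; the shut lid extends from it in the box's -y direction.
- lid_edge (a point): Middle of the lid plate's free edge, on its outer (upper) face, 222 mm from the hinge axis; moves with the lid, z = normal of the outer face. The plate is 166 mm wide; beyond this edge a steel tongue, 92 mm wide with a slot for the staple, reaches 57 mm farther.
- staple_far (a point): Axis of the upright staple leg on the box's +x side (far from the robot), 88 mm above the bench, 14 mm above the shut lid. The leg is 8 mm thick and straight to 27 mm above the shut lid. Axes as the box's.
- staple_near (a point): Axis of the other staple leg, on the box's -x side (near the robot), at the same height, 46 mm from the far one.
- hook_mid (a point): Centre, half-way up, of the red D-shaped snap hook: 78 (x) x 118 (y) x 12 mm, flat on the bench at the start. Its axes: +x to the straight spine, -x to the silver gate, -y to the nose end, z up. The space inside runs from x = -28 to +26 and y = -49 to +45 mm. With the gate at -x and the nose at -y of the box's axes too, it suits the far leg, most of it then lying on the lid.
- hook_spine (a point): Middle of the hook's spine, the place to grip: a flat-sided bar 13 mm wide and 12 mm high, at x = +33 mm, y = 0 in the hook's frame, straight from y = -35 to +31 mm. Half-way up.
- hook_mouth (a point): Where a bar has to press on the outside of the gate: on the gate's axis, 11 mm from the nose, at x = -33, y = -20 mm in the hook's frame. Pushed in here across the gate until it is some 20 mm past the gate line (x about -13 mm), the bar is inside the nose.
- hook_pocket (a point): Pocket in the nose end, beyond the gate's tip, at x = -13, y = -40 mm in the hook's frame. A bar pushed in at the mouth is drawn along (20 mm in -y of the hook) to here; the gate then clears it and springs shut.
- hook: The snap hook as a body (0.08 to 0.15 kg): origin at the centre of its underside, axes as hook_mid.
- hook_gate (a joint): Angle of the hook's gate, a 9 mm bar at x = -33 mm hinged at y = +33 mm, its tip at y = -29 mm against the nose: 0 = shut by its spring, up to 0.75 rad inwards (it cannot swing outwards). Pushing it in near the tip takes 3 to 6 N.
- mug: Bystander: striped mug, 86 mm wide, 90 mm tall, on the left of the bench; origin under its centre.
- weight_a: Bystander: black cast-iron knob weight, 52 mm wide, 50 mm tall, on the right; origin under its centre.
- weight_b: Bystander: second black cast-iron knob weight, 52 mm wide, 50 mm tall, on the right; origin under its centre.
- tape: Bystander: roll of masking tape lying flat, 100 mm wide, 25 mm tall, on the right; origin under its centre.
- ribbon_a: Bystander: roll of red ribbon, 55 mm wide, 32 mm tall, on the right; origin under its centre.
- ribbon_b: Bystander: roll of yellow ribbon, 55 mm wide, 32 mm tall, on the right; origin under its centre.

How it is judged (in metres and radians):
On the way, in this order (a step that is already met when the one before it is completed fails the run):
1. the lid is shut, its tongue over the staple (value of joint box_lid below 0.04 rad), for 0.2 s.
2. the gate is pushed open against the staple, the lid still shut (value of joint box_lid below 0.04 rad and value of joint hook_gate above 0.2 rad and contact force between hook and toolbox above 1 N), for 0.05 s.
At the end, for the whole second after the job is handed in: Lid shut (within 0.04 rad); exactly one leg of the staple inside the hook's loop, with the gate shut again (within 0.08 rad); the hook at rest, lying on the lid (within 0.4 rad of flat, below the crown of the staple) (value of joint box_lid below 0.04 rad and value of joint hook_gate below 0.08 rad and (((x of staple_far in the frame of hook_mid between -0.028 and 0.024 m and y of staple_far in the frame of hook_mid between -0.047 and 0.043 m) and not (x of staple_near in the frame of hook_mid between -0.028 and 0.024 m and y of staple_near in the frame of hook_mid between -0.047 and 0.043 m)) or ((x of staple_near in the frame of hook_mid between -0.028 and 0.024 m and y of staple_near in the frame of hook_mid between -0.047 and 0.043 m) and not (x of staple_far in the frame of hook_mid between -0.028 and 0.024 m and y of staple_far in the frame of hook_mid between -0.047 and 0.043 m))) and z of hook_mid in the frame of toolbox between 0.075 and 0.108 m and angle between hook_mid's own z axis and vertical below 0.4 rad and linear speed of hook below 0.02 m/s); the robot touches nothing.
It fails at once if a bystander is pushed more than 30 mm (distance of any of mug, weight_a, weight_b, tape, ribbon_a, ribbon_b from where it was at the start of the episode above 0.03 m).
It also fails if it takes over 53 s, if anything falls off the work surface, if the arm or the gripper's body presses on something with over 40 N, if the wrist force passes 120 N, or if a joint passes its speed limit or range.

## Working session

There is one attempt and no reset: what is moved stays moved. The work goes in short steps, Python scripts to look and compute and a tool call to move; the robot and the scene stay as the last step left them, time stands still between calls to the robot, and variables do not carry over. Pictures are saved under pics/ and viewed, and the job is handed in when it is done.

Besides the shell and the picture viewer there is one more tool, called after "Request:" by a JSON object that holds its "fn" and its "kwargs". step_arm: Moves the arm, as the interface text tells. Its arguments: {"type":"object","properties":{"increments":{"type":"array","items":{"type":"array","items":{"type":"number"}}},"grip_force":{"type":"number"}},"required":["increments"]}

```bash
ls; mkdir -p pics; cat > h.py <<'E'
import numpy as np, cv2
from cell import status, optics, workorder, finder
from scipy.spatial.transform import Rotation as Ro
def snap(n,f):
    im=optics.capture(n); cv2.imwrite('pics/'+f+'.png',im); return im
def cam2w(m,c): return np.array(m['R']).T@(np.array(c)-np.array(m['t']))
def ray(m,u,v):
    d=np.array([(u-m['cx'])/m['fx'],(v-m['cy'])/m['fy'],1.]); R=np.array(m['R'])
    return -R.T@np.array(m['t']), R.T@d
def onz(m,u,v,z):
    o,d=ray(m,u,v); return o+d*(z-o[2])/d[2]
def proj(m,X):
    c=np.array(m['R'])@np.array(X,float)+np.array(m['t']); return c[0]/c[2]*m['fx']+m['cx'],c[1]/c[2]*m['fy']+m['cy']
E
python3 - <<'E'
from h import *
s=status.read_state();print(s)
for n in('scene','top'):
    snap(n,n+'0'); m=optics.camera_model(n); print(n,m)
    for l in ('toolbox','hook_mid','hook_spine','hook_mouth','lid_edge','staple_far','staple_near','hook_pocket','mug','tape','weight_a','ribbon_a','lid_hinge'):
        r=finder.search_frame(n,l)
        print(l,[(np.round(cam2w(m,q['centre'])).tolist(),round(q['p'],2)) for q in r[:3]])
print(status.read_state()['t'])
E
```

```text
pics
{'t': 0.0, 'joints': array([-1.16902261e+00,  3.14266371e-01, -4.80586688e-02,  1.21022103e+00,
        5.40128595e-05,  1.57077946e+00]), 'joint_vel': array([ 0.00083938,  0.00174088, -0.00060175, -0.00031227,  0.00173427,
        0.00072194]), 'joint_efforts': array([-2.38389795e-03, -5.39585567e+01,  3.39751196e+01,  1.90181454e-02,
       -2.23369943e-04, -2.74353971e-05]), 'tool_pos': array([ 234.53042793, -551.96317909,  403.81907733]), 'eef_rot': array([-8.62667122e-04,  9.79887948e-01,  1.99546594e-01, -1.48099732e-04]), 'contact_force': array([0.80675086, 0.02982205, 0.5210281 ]), 'torque': array([ 0.04095668, -0.01727447,  0.04207197]), 'width': 0.9992049117957715}
scene {'fx': 417.46862521352097, 'fy': 417.46862521352097, 'cx': 258.1472763480248, 'cy': 183.23385484719228, 'R': array([[ 0.46657315, -0.88440028,  0.01206806],
       [-0.4459797 , -0.24701946, -0.86028105],
       [ 0.76381385,  0.39600193, -0.50967722]]), 't': array([-234.52578866,  262.16711832, 1140.78005841])}
toolbox [([465.0, 91.0, 36.0], 0.56)]
hook_mid [([408.0, -313.0, 6.0], 0.53)]
hook_spine [(
[... 857 characters left out ...]
7.02594666,  426.48210013, 2057.61939967])}
toolbox []
hook_mid [([409.0, -312.0, 10.0], 0.67)]
hook_spine [([412.0, -313.0, 11.0], 0.57)]
hook_mouth [([413.0, -312.0, 11.0], 0.69), ([451.0, 93.0, 97.0], 0.49)]
lid_edge [([449.0, 138.0, 193.0], 0.71)]
staple_far [([449.0, 92.0, 99.0], 0.73)]
staple_near [([450.0, 89.0, 103.0], 0.61)]
hook_pocket [([408.0, -317.0, 12.0], 0.52), ([295.0, -444.0, 27.0], 0.47), ([523.0, -501.0, 33.0], 0.28)]
mug [([433.0, 454.0, 58.0], 0.78)]
tape [([296.0, -442.0, 26.0], 0.56)]
weight_a [([453.0, 91.0, 103.0], 0.33)]
ribbon_a [([386.0, -530.0, 35.0], 0.59), ([520.0, -500.0, 30.0], 0.57)]
lid_hinge [([451.0, 86.0, 96.0], 0.77), ([456.0, -538.0, 32.0], 0.23)]
1.4
```

View pics/scene0.png

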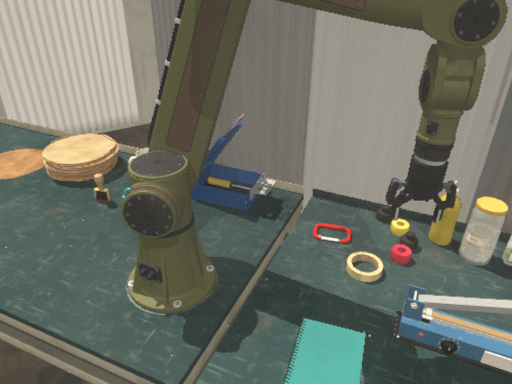

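View pics/top0.png

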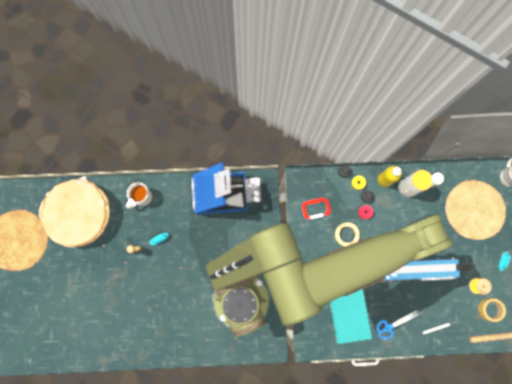

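```bash
python3 - <<'E'
import cv2
im=cv2.imread('pics/top0.png')
cv2.imwrite('pics/tz1.png',cv2.resize(im[50:260,200:300],None,fx=2.8,fy=2.8,interpolation=cv2.INTER_CUBIC)); 
a=cv2.resize(im[80:240,170:290],None,fx=3.3,fy=3.3,interpolation=cv2.INTER_CUBIC)
b=cv2.resize(im[160:260,300:385],None,fx=5.28,fy=5.28,interpolation=cv2.INTER_CUBIC)[:528]
b=b[:, :400]
cv2.imwrite('pics/tz.png',cv2.hconcat([a,b]))
s=cv2.imread('pics/scene0.png')
cv2.imwrite('pics/sz.png',cv2.resize(s[130:260,300:450],None,fx=4,fy=4,interpolation=cv2.INTER_CUBIC))
E
```

```text
(no output)
```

View pics/tz.png

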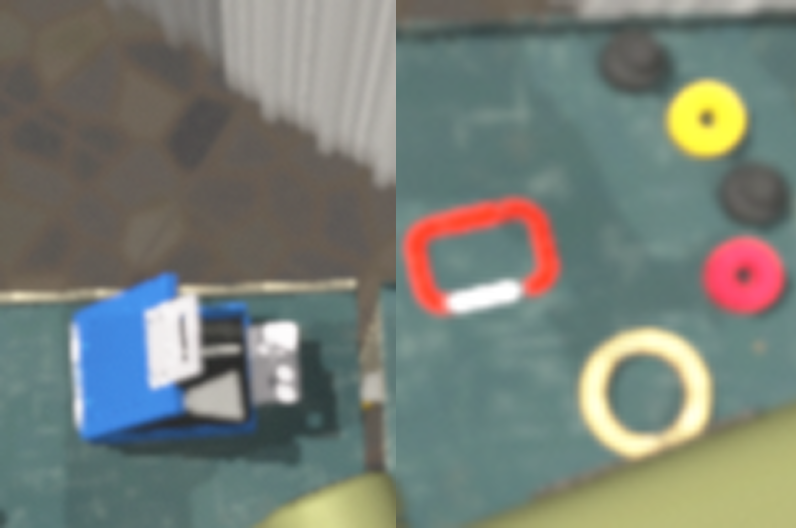

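View pics/sz.png

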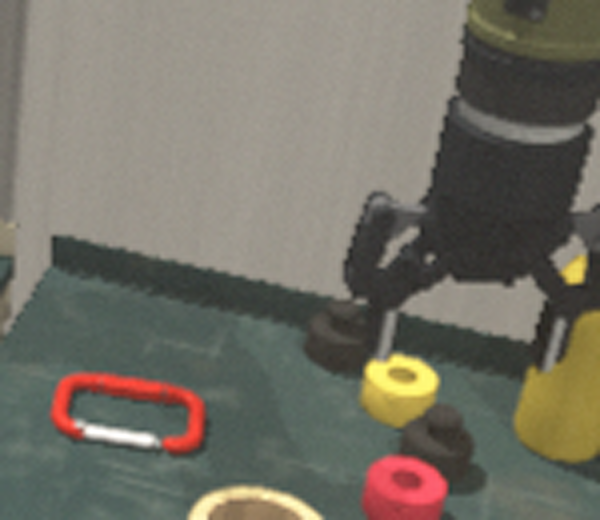

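The scene view shows the blue box behind the arm with its lid raised. The red hook is at about (332,233), with its silver gate towards the robot. The top view shows the lid at about (210,190), the staple at about (258,190) and the hook at about (316,209), turned by roughly +12°. Next I'll get rough poses and the wrist camera's mounting.

```bash
python3 - <<'E'
from h import *
m=optics.camera_model('top')
for n,u,v,z in [('br',247,211,66),('tr',245,172,66),('bl',196,213,66),('staple',258,190,100)]:
    print(n,onz(m,u,v,z).round())
b=lambda x,y,z=6:onz(m,300+(x-396)/5.28,160+y/5.28,z).round()
for p in [(447,303),(520,287),(405,240),(558,262),(520,202),(432,222)]: print(b(*p))
w=optics.camera_model('wrist');s=status.read_state()
Rt=Ro.from_quat(np.roll(s['eef_rot'],-1)).as_matrix()
print(w); print('cam in tool',Rt.T@(-np.array(w['R']).T@w['t']-s['tool_pos'])); print((np.array(w['R'])@Rt).round(3)); print(Rt.round(2))
E
```

```text
br [374. -17.  66.]
tr [543.  -4.  66.]
bl [359. 199.  66.]
staple [460. -61. 100.]
[ 361. -292.    6.]
[ 376. -352.    6.]
[ 413. -256.    6.]
[ 398. -384.    6.]
[ 448. -352.    6.]
[ 429. -278.    6.]
{'fx': 297.3186396354542, 'fy': 297.3186396354542, 'cx': 253.75337967792885, 'cy': 194.37087383043328, 'R': array([[ 3.90102013e-01, -9.20771642e-01,  5.04412036e-05],
       [-8.70140968e-01, -3.68633471e-01,  3.27053606e-01],
       [-3.01123091e-01, -1.27628161e-01, -9.45005786e-01]]), 't': array([-599.40422878,  -41.88009671,  380.84967504])}
cam in tool [84.36845631 -0.5194615  31.06413727]
[[-0.001  1.    -0.   ]
 [-0.945 -0.001 -0.327]
 [-0.327 -0.     0.945]]
[[ 0.92  0.39  0.  ]
 [ 0.39 -0.92  0.  ]
 [ 0.   -0.   -1.  ]]
```

Request:
{"fn": "step_arm", "kwargs": {"increments": [[0,0,-0.04,-7.1,0],[0,0,-0.04,-7.1,0],[0,0,-0.04,-7.1,0],[0,0,-0.04,-7.1,0],[0,0,0,-7.1,0],[0,0,0,-7.1,0],[0,0,0,-7.1,0],[0,0,0,-7.1,0],[0,0,0,-7.1,0],[0,0,0,-7.1,0]]}}

```text
t: 2.23
tool_pos: [234.7, -552.2, 564.7]
eef_rot: [0.0, 0.68, 0.734, -0.0]
contact_force: [0.2, 0.1, -0.1]
width: -0.001
```

```bash
cat >> h.py <<'E'
def st():
    s=status.read_state(); R=Ro.from_quat(np.roll(s['eef_rot'],-1)).as_matrix()
    print('t',round(s['t'],2),'pos',s['tool_pos'].round(1),'yaw',np.degrees(np.arctan2(R[1,0],R[0,0])).round(2),'tz',R[:,2].round(3),'F',s['contact_force'].round(1),'w',round(s['width'],3),'j',s['joints'].round(2))
    return s,R
def to(world,ref=None):
    s,R=st(); d=R.T@(np.array(world)-s['tool_pos']); print('tool delta',d.round(1)); return d
E
python3 -c "
from h import *
to([450,127,565])"
```

```text
t 2.23 pos [ 234.7 -552.2  564.7] yaw 94.37 tz [ 0. -0. -1.] F [ 0.2  0.1 -0.1] w -0.001 j [-1.17  0.31  0.31  1.57  0.    0.33]
tool delta [ 6.608e+02  2.665e+02 -3.000e-01]
```

Request:
{"fn": "step_arm", "kwargs": {"increments": [[0.0367,0.0148,0,0,0],[0.0367,0.0148,0,0,0],[0.0367,0.0148,0,0,0],[0.0367,0.0148,0,0,0],[0.0367,0.0148,0,0,0],[0.0367,0.0148,0,0,0],[0.0367,0.0148,0,0,0],[0.0367,0.0148,0,0,0],[0.0367,0.0148,0,0,0]]}}

```text
t: 2.98
tool_pos: [344.2, -211.5, 564.9]
eef_rot: [0.0, 0.682, 0.731, 0.0]
contact_force: [1.4, 0.0, -0.4]
width: -0.0
```

```bash
cat >> h.py <<'E'
def wray(m,u,v):
    x=(u-m['cx'])/m['fx'];y=(v-m['cy'])/m['fy'];r=np.hypot(x,y);k=np.sin(r)/r if r>0 else 1
    d=np.array([x*k,y*k,np.cos(r)]);R=np.array(m['R']);return -R.T@np.array(m['t']),R.T@d
def wonz(m,u,v,z):
    o,d=wray(m,u,v);return o+d*(z-o[2])/d[2]
def wproj(m,X):
    c=np.array(m['R'])@np.array(X,float)+np.array(m['t']);th=np.arctan2(np.hypot(c[0],c[1]),c[2]);q=np.hypot(c[0],c[1])
    return np.array([m['cx']+m['fx']*th*c[0]/q,m['cy']+m['fy']*th*c[1]/q])
def wsnap(f):
    import json
    m=optics.camera_model('wrist'); im=snap('wrist',f)
    json.dump({k:np.array(v).tolist() for k,v in m.items()},open('pics/'+f+'.json','w')); return m,im
E
python3 -c "
from h import *
st()
m,im=wsnap('w1');st()
for l in('hook_mid','hook_spine','hook_gate','hook_pocket'):
    print(l,[(cam2w(m,q['centre']).round(),round(q['p'],2)) for q in finder.search_frame('wrist',l)[:2]])
"
```

```text
t 2.98 pos [ 344.2 -211.5  564.9] yaw 93.98 tz [ 0.001 -0.    -1.   ] F [ 1.4  0.  -0.4] w -0.0 j [-0.55 -0.08 -0.13  1.52  0.    0.95]
t 3.03 pos [ 345.7 -206.4  565.3] yaw 94.33 tz [ 0.003  0.004 -1.   ] F [ 0.6  4.  -1.1] w -0.005 j [-0.54 -0.08 -0.13  1.52  0.01  0.95]
hook_mid [(array([ 406., -308.,    9.]), 0.96)]
hook_spine [(array([ 408., -311.,   15.]), 0.79)]
hook_gate []
hook_pocket [(array([ 406., -314.,   12.]), 0.57)]
```

View pics/w1.png

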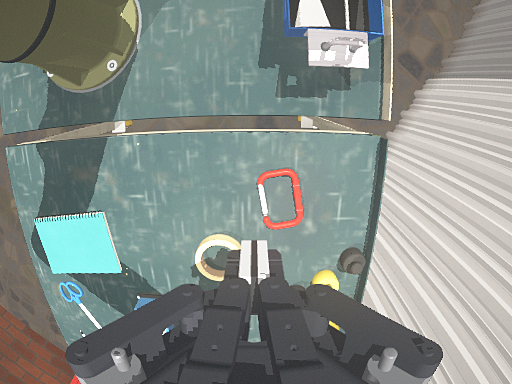

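The wrist picture shows the hook at (280,199), with its gate on the left between (261,184) and (268,215) and its spine on the right. I'll carry on to the box.

Request:
{"fn": "step_arm", "kwargs": {"increments": [[0.0367,0.0148,0,0,0],[0.0367,0.0148,0,0,0],[0.0367,0.0148,0,0,0],[0.0367,0.0148,0,0,0],[0.0367,0.0148,0,0,0],[0.0367,0.0148,0,0,0],[0.0367,0.0148,0,0,0],[0.0367,0.0148,0,0,0],[0.0367,0.0148,0,0,0],[0,0,0,0,0],[0,0,0,0,0]]}}

```text
t: 4.15
tool_pos: [455.3, 125.8, 563.8]
eef_rot: [-0.0, 0.682, 0.732, -0.001]
contact_force: [-0.2, -0.1, 0.1]
width: -0.002
```

```bash
python3 -c "
from h import *
m,im=wsnap('w2');st()
for l in('lid_edge','staple_far','toolbox'):
    print(l,[(cam2w(m,q['centre']).round(),round(q['p'],2)) for q in finder.search_frame('wrist',l)[:2]])
"
```

```text
t 4.2 pos [454.8 124.7 564. ] yaw 93.98 tz [-0.001 -0.001 -1.   ] F [ 0.5 -0.9 -0.2] w 0.0 j [ 0.27  0.05 -0.    1.51 -0.    1.77]
lid_edge [(array([451., 122., 209.]), 0.88)]
staple_far [(array([447., 129., 206.]), 0.67)]
toolbox [(array([455., 120., 207.]), 0.72)]
```

View pics/w2.png

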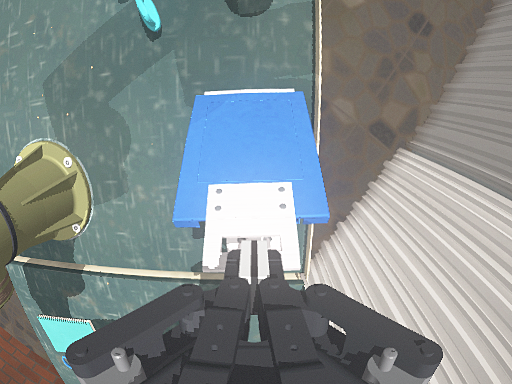

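```bash
python3 -c "
from h import *
from scipy.optimize import least_squares
import json
m=json.load(open('pics/w2.json'))
def P(p,bx,r,n=3): # lid pt, r from hinge, n above axis plane
    cx,cy,a,t=p; y=112-r*np.cos(t)+n*np.sin(t); z=71+r*np.sin(t)+n*np.cos(t)
    return [cx+bx*np.cos(a)-y*np.sin(a),cy+bx*np.sin(a)+y*np.cos(a),z]
obs=[((197,94),-83,2),((303,92),83,2),((173,224),-83,222),((329,222),83,222)]
f=lambda p:np.concatenate([wproj(m,P(p,b,r))-np.array(o) for o,b,r in obs])
s=least_squares(f,[452,95,.06,.9]);print(s.x,s.fun.round(1))
"
```

```text
[4.52265785e+02 1.01592577e+02 8.86763687e-02 9.08705079e-01] [-1.1  0.6  1.5  0.3  0.7 -0.2 -1.1 -0.6]
```

Request:
{"fn": "step_arm", "kwargs": {"increments": [[0,0,0.038,0,0],[0,0,0.038,0,0],[0,0,0.038,0,0],[0,0,0.038,0,0],[0,0,0.038,0,0],[0,0,0.014,0,0],[-0.005,0,0.014,0,0],[-0.005,0,0.014,0,0],[-0.007,0,0.014,0,0],[-0.007,0,0.014,0,0],[-0.007,0,0.014,0,0],[-0.007,0,0.014,0,0]]}}

```text
t: 5.35
tool_pos: [456.9, 85.8, 276.7]
eef_rot: [0.0, 0.683, 0.731, 0.001]
contact_force: [-0.5, 0.5, 1.2]
width: -0.0
```

```bash
python3 -c "
from h import *
st()"
```

```text
t 5.35 pos [456.9  85.8 276.7] yaw 93.86 tz [ 0.001  0.001 -1.   ] F [-0.5  0.5  1.2] w -0.0 j [ 0.19  0.16 -0.56  0.85  0.    1.69]
```

Request:
{"fn": "step_arm", "kwargs": {"increments": [[-0.008,0,0.008,0,0],[-0.008,0,0.008,0,0],[-0.008,0,0.007,0,0],[-0.008,0,0.004,0,0],[-0.005,0,0.003,0,0],[0,0,0.002,0,0],[0,0,0,0,0]]}}

```text
t: 5.93
tool_pos: [459.3, 50.5, 247.2]
eef_rot: [-0.001, 0.682, 0.731, 0.001]
contact_force: [-10.1, 1.5, 26.5]
width: 0.001
```

```bash
python3 -c "
from h import *
st()"
```

```text
t 5.93 pos [459.3  50.5 247.2] yaw 94.0 tz [ 0.     0.002 -1.   ] F [-10.1   1.5  26.5] w 0.001 j [ 0.11  0.19 -0.6   0.78  0.    1.61]
```

Request:
{"fn": "step_arm", "kwargs": {"increments": [[0,0,0,0,0],[0,0,0,0,0],[0,0,-0.02,0,0],[0,0,-0.04,0,0.5],[-0.02,0,-0.04,0,0.5],[-0.03,0,-0.03,0,0.5],[-0.03,0,0,0,0.5],[-0.03,0,0,0,0.5],[-0.03,0,0,0,0.5],[0,0,0,0,0.5],[0,0,0,0,0.5]]}}

```text
t: 6.85
tool_pos: [469.0, -88.6, 371.7]
eef_rot: [0.0, 0.683, 0.73, 0.0]
contact_force: [-0.3, 0.7, 0.2]
width: 0.498
```

```bash
python3 -c "
from h import *
m,im=wsnap('w3');st();snap('scene','s3')
cv2.imwrite('pics/w3z.png',cv2.resize(im[80:300,120:400],None,fx=2.7,fy=2.7,interpolation=cv2.INTER_CUBIC))
"
```

```text
t 6.9 pos [468.9 -87.7 371.5] yaw 93.92 tz [ 0.  0. -1.] F [-0.8 -1.1 -0.1] w 0.498 j [-0.18  0.1  -0.39  1.08  0.    1.32]
```

View pics/w3.png

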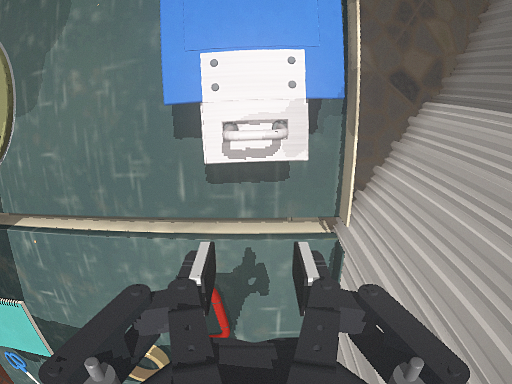

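View pics/w3z.png

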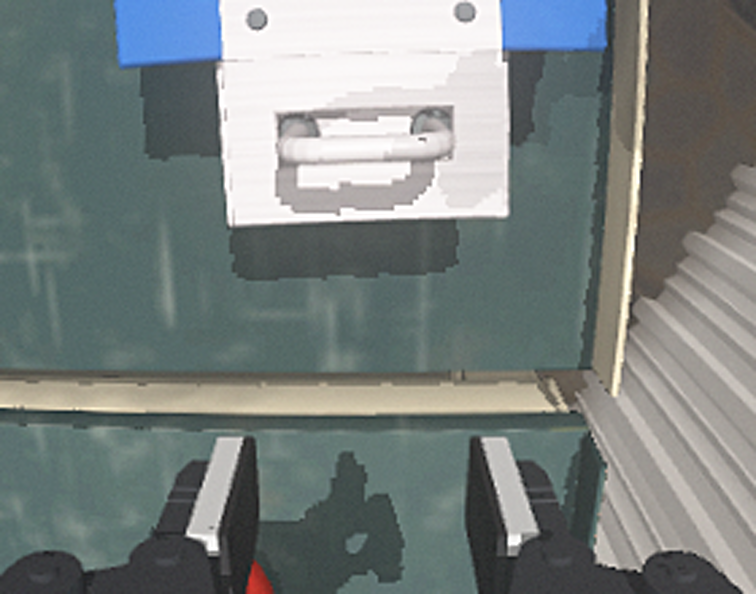

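```bash
python3 -c "
from h import *
from scipy.optimize import least_squares
import json
m=json.load(open('pics/w3.json'))
obs=[((228,227),-46,-167,74),((508,217),46,-167,74),((120,66),-83,-110,74),((606,48),83,-110,74),((280,149),-27,-138,110),((454,141),27,-138,110)]
def W(p,b): return [p[0]+b[0]*np.cos(p[2])-b[1]*np.sin(p[2]),p[1]+b[0]*np.sin(p[2])+b[1]*np.cos(p[2]),b[2]]
f=lambda p:np.concatenate([wproj(m,W(p,o[1:]))-np.array([o[0][0]/2.7+120-.3,o[0][1]/2.7+80-.3]) for o in obs])
s=least_squares(f,[452,100,.08]);print(s.x,s.fun.round(1))
print('far',W(s.x,(23,-138,88)),'near',W(s.x,(-23,-138,88)))
"
```

```text
[4.52265780e+02 1.03136878e+02 1.03447669e-01] [ 2.5 -1.3 -1.8 -1.2 -1.3  0.1  1.2  0.1 -2.6  0.8  2.1  1.2]
far [np.float64(489.3931531522905), np.float64(-31.750326909510576), 88] near [np.float64(443.6390663972549), np.float64(-36.50043693062359), 88]
```

View pics/s3.png

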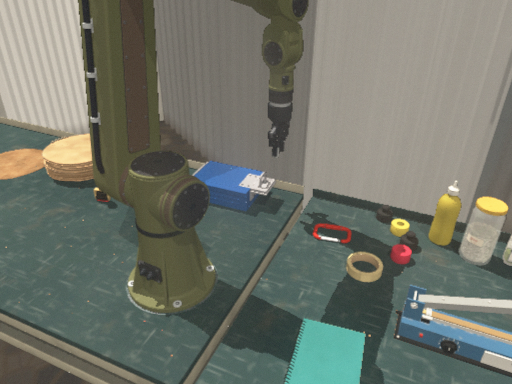

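The lid looks flat shut, with the staple standing through the tongue's slot at about (255,130). Next I'll look at the hook up close.

Request:
{"fn": "step_arm", "kwargs": {"increments": [[-0.035,-0.0104,0,-1,0.5],[-0.035,-0.0104,0,-1,0.5],[-0.035,-0.0104,0,-1,0.5],[-0.035,-0.0104,0,-1,0.5],[-0.035,-0.0104,0,-1,0.5],[-0.035,-0.0104,0,-1,0.5],[-0.035,-0.0104,0,-1,0.5],[-0.035,-0.0104,0,-1,0.5],[0,0,0,0,0.5],[0,0,0,0,0.5]]}}

```text
t: 7.78
tool_pos: [423.4, -375.8, 371.0]
eef_rot: [-0.0, 0.63, 0.777, 0.0]
contact_force: [0.1, -0.5, 0.3]
width: 0.502
```

```bash
python3 -c "
from h import *
m,im=wsnap('w4');st()
r=finder.regions_of('wrist','hook')
for q in r[:2]:
    g=q['region'];ys,xs=np.nonzero(g);print(q['p'],g.sum(),xs.min(),xs.max(),ys.min(),ys.max())
np.save('pics/w4reg.npy',r[0]['region'])
"
```

```text
t 7.83 pos [ 423.5 -374.7  371. ] yaw 102.03 tz [-0.001  0.001 -1.   ] F [-0.6  0.6  0.2] w 0.502 j [-0.72  0.26 -0.19  1.12  0.    0.64]
0.96 3072 211 282 62 167
```

View pics/w4.png

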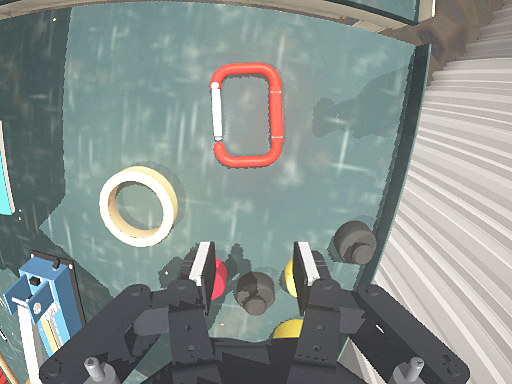

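```bash
python3 -c "
from h import *
import json
m=json.load(open('pics/w4.json'));g=np.load('pics/w4reg.npy').astype(np.uint8)
ys,xs=np.nonzero(g)
pts=np.array([wonz(m,u,v,7)[:2] for u,v in zip(xs,ys)]).astype(np.float32)
r=cv2.minAreaRect(pts);print(r);print(cv2.boxPoints(r).round())
# spine edges: bgr red mask on rows
im=cv2.imread('pics/w4.png')
for v in (95,105,115,125,135):
    row=np.nonzero(g[v])[0];print(v,row.min(),row.max(),[i for i in row if i>240][:1], wonz(m,row.max(),v,6).round(1),wonz(m,[i for i in row if i>240][0],v,12).round(1),wonz(m,row.min(),v,6).round(1))
"
```

```text
((402.5436706542969, -315.675048828125), (78.3800048828125, 119.85663604736328), 12.745465278625488)
[[ 351. -266.]
 [ 378. -383.]
 [ 454. -365.]
 [ 428. -249.]]
95 212 281 [np.int64(269)] [ 434.8 -285.7    6. ] [ 421.6 -288.7   12. ] [ 359.9 -301.     6. ]
105 212 281 [np.int64(270)] [ 437.3 -296.7    6. ] [ 425.  -299.3   12. ] [ 362.1 -312.1    6. ]
115 213 281 [np.int64(270)] [ 439.7 -307.7    6. ] [ 427.4 -310.1   12. ] [ 365.3 -323.     6. ]
125 213 282 [np.int64(270)] [ 443.3 -318.5    6. ] [ 429.7 -320.9   12. ] [ 367.4 -334.2    6. ]
135 214 282 [np.int64(270)] [ 445.9 -329.6    6. ] [ 432.2 -331.8   12. ] [ 370.6 -345.3    6. ]
```

Request:
{"fn": "step_arm", "kwargs": {"increments": [[0.0211,0.0083,0,-0.4,0.5],[0.0211,0.0083,0.02,-0.4,0.5],[0.0211,0.0083,0.04,0,0.5],[0,0,0.04,0,0.5],[0,0,0.04,0,0.5],[0,0,0,0,0.5],[0,0,0,0,0.5]]}}

```text
t: 8.47
tool_pos: [432.9, -308.0, 234.2]
eef_rot: [-0.003, 0.623, 0.782, -0.0]
contact_force: [-0.8, -0.4, 1.6]
width: 0.5
```

```bash
python3 -c "
from h import *
m,im=wsnap('w5');st()
# project predicted grasp
R=Ro.from_euler('z',12.8,degrees=True).as_matrix()
for p in [(33,0,6),(33,-35,6),(33,31,6),(-33,-29,6),(-33,33,6)]:
    X=np.array([402.5,-315.7,0])+R@np.array(p);q=wproj(m,X);print(p,X.round(1),q.round())
    cv2.circle(im,(int(q[0]),int(q[1])),2,(255,0,0),-1)
cv2.imwrite('pics/w5a.png',im)
"
```

```text
t 8.52 pos [ 434.  -309.3  236.2] yaw 102.92 tz [-0.     0.001 -1.   ] F [ 1.1 -0.3  0.2] w 0.497 j [-0.62  0.32 -0.45  0.8   0.    0.73]
(33, 0, 6) [ 434.7 -308.4    6. ] [257. 218.]
(33, -35, 6) [ 442.4 -342.5    6. ] [257. 260.]
(33, 31, 6) [ 427.8 -278.2    6. ] [258. 177.]
(-33, -29, 6) [ 376.7 -351.3    6. ] [173. 251.]
(-33, 33, 6) [ 363.  -290.8    6. ] [164. 175.]
```

View pics/w5a.png

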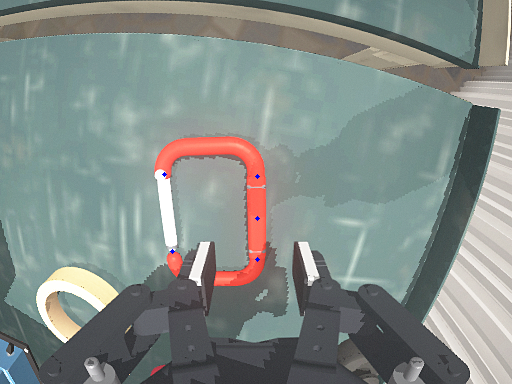

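Request:
{"fn": "step_arm", "kwargs": {"increments": [[0,0,0.03,0,0.5],[0,0,0.02,0,0.5],[0,0,0.0055,0,0.5],[0,0,0,0,0.5],[0,0,0,0,0.5]], "grip_force": 60}}

```text
t: 8.93
tool_pos: [434.6, -311.0, 181.8]
eef_rot: [0.001, 0.624, 0.782, 0.0]
contact_force: [-0.8, -0.1, 1.1]
width: 0.498
```

```bash
python3 -c "
from h import *
st()"
```

```text
t 8.93 pos [ 434.6 -311.   181.8] yaw 102.82 tz [ 0.002 -0.002 -1.   ] F [-0.8 -0.1  1.1] w 0.498 j [-0.62  0.39 -0.5   0.68  0.    0.73]
```

Request:
{"fn": "step_arm", "kwargs": {"increments": [[0,0,0,0,0.5],[0,0,0,0,0.5]]}}

```text
t: 9.1
tool_pos: [434.5, -310.9, 181.5]
eef_rot: [0.001, 0.624, 0.782, 0.0]
contact_force: [-0.4, -0.2, 0.0]
width: 0.497
```

Request:
{"fn": "step_arm", "kwargs": {"increments": [[0,0,0,0,0.5]]}}

```text
t: 9.18
tool_pos: [434.2, -310.7, 181.0]
eef_rot: [0.001, 0.624, 0.782, 0.0]
contact_force: [-0.6, 0.4, 0.5]
width: 0.5
```

Request:
{"fn": "step_arm", "kwargs": {"increments": [[0.002,0,0.0045,0,0.5],[0,0,0,0,0],[0,0,0,0,0],[0,0,0,0,0],[0,0,0,0,0],[0,0,0,0,0],[0,0,0,0,0]], "grip_force": 70}}

```text
t: 9.77
tool_pos: [433.1, -308.3, 175.3]
eef_rot: [-0.0, 0.624, 0.782, 0.0]
contact_force: [-1.6, 0.5, 3.0]
width: 0.129
```

```bash
python3 -c "
from h import *
st(); m,im=wsnap('w6')"
```

```text
t 9.77 pos [ 433.1 -308.3  175.3] yaw 102.83 tz [-0.  0. -1.] F [-1.6  0.5  3. ] w 0.129 j [-0.62  0.39 -0.51  0.67  0.    0.73]
```

View pics/w6.png

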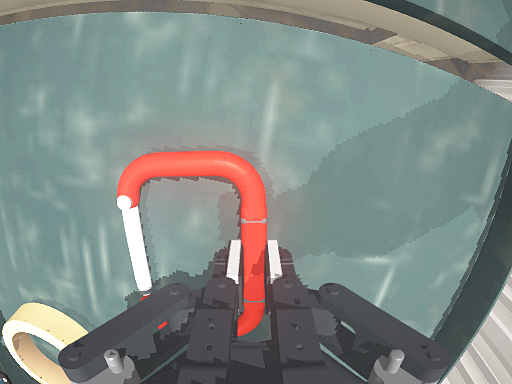

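```bash
python3 -c "
from h import *
import json
from scipy.optimize import least_squares
m=json.load(open('pics/w6.json'))
pts=[(33,31,12),(33,-35,12),(-33,33,11),(-33,-29,11)]
obs=np.array([(254,220),(253.5,300),(125,203),(147,290)])
def W(p,b): 
    R=Ro.from_euler('zxy',p[3:6]).as_matrix(); return np.array(p[:3])+R@np.array(b)
p0=[402.5,-315.7,0,np.radians(12.8),0,0]
print([wproj(m,W(p0,b)).round() for b in pts])
f=lambda p:np.concatenate([(wproj(m,W(p,b))-o) for b,o in zip(pts,obs)]+[np.array([(p[2])/3,p[4]/.03,p[5]/.03])])
s=least_squares(f,p0);print(s.x.round(3),s.fun.round(1))
"
```

```text
[array([257., 211.]), array([257., 315.]), array([128., 206.]), array([147., 301.])]
[ 4.00341e+02 -3.14191e+02 -4.80300e+00  1.93000e-01  1.87000e-01
  2.40000e-02] [ 0.9 -4.1 -2.1  3.9  0.7  2.5  0.2 -1.3 -1.6  6.2  0.8]
```

```bash
python3 -c "
from h import *
import json
m2=json.load(open('pics/w2.json'));m3=json.load(open('pics/w3.json'));m4=json.load(open('pics/w4.json'))
t=optics.camera_model('top')
for zf in (-600,-700,-800,-900):
    print(zf,'w3',[wonz(m3,u,v,zf)[:2].round() for u,v in [(400,160),(450,90),(500,22)]],'w2',[wonz(m2,u,v,zf)[:2].round() for u,v in [(350,207),(400,147),(480,40)]],'top',[onz(t,u,v,zf)[:2].round() for u,v in [(240,90),(270,128),(280,150)]])
print('rim R',wonz(m4,430,45,0).round(), wonz(m4,385,300,0).round())
print('rim L',wonz(m3,350,60,0).round(),wonz(m3,345,215,0).round())
"
```

```text
-600 w3 [array([ 988., -167.]), array([1164.,  116.]), array([1422.,  467.])] w2 [array([ 885., -209.]), array([1068.,   71.]), array([1454.,  637.])] top [array([1176.,   47.]), array([ 951., -134.]), array([ 821., -194.])]
-700 w3 [array([1044., -184.]), array([1239.,  129.]), array([1524.,  517.])] w2 [array([ 924., -246.]), array([1123.,   59.]), array([1542.,  675.])] top [array([1216.,   49.]), array([ 982., -138.]), array([ 848., -201.])]
-800 w3 [array([1100., -202.]), array([1314.,  141.]), array([1626.,  567.])] w2 [array([ 962., -283.]), array([1177.,   46.]), array([1631.,  713.])] top [array([1256.,   52.]), array([1014., -142.]), array([ 875., -207.])]
-900 w3 [array([1156., -219.]), array([1388.,  154.]), array([1728.,  617.])] w2 [array([1001., -320.]), array([1232.,   34.]), array([1720.,  751.])] top [array([1296.,   55.]), array([1045., -146.]), array([ 901., -213.])]
rim R [ 605. -168.    0.] [ 668. -537.    0.]
rim L [571.  49.   0.] [ 590. -142.    0.]
```

```bash
python3 -c "
import cv2
a=cv2.imread('pics/scene0.png');cv2.imwrite('pics/sc.png',cv2.resize(a[60:260,180:420],None,fx=3.3,fy=3,interpolation=cv2.INTER_CUBIC))"
```

```text
(no output)
```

View pics/sc.png

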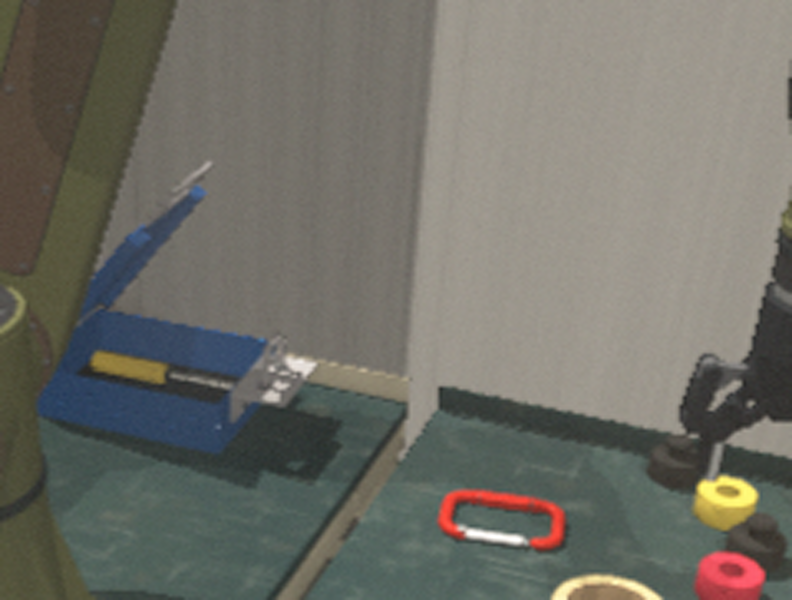

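Gripped at width 0.129, with the hook square in the hand. The wall behind recedes from its corner near (600,-150), so the space at the box is clear. Next I'll lift and carry.

Request:
{"fn": "step_arm", "kwargs": {"increments": [[0,0,-0.02,0,0],[0,0,-0.03,1.7,0],[0,0,-0.03,1.7,0],[0,0,-0.03,1.7,0],[0,0,-0.025,1.8,0],[0,0,0,0,0],[0,0,0,0,0]]}}

```text
t: 10.4
tool_pos: [433.7, -308.8, 311.4]
eef_rot: [0.002, 0.67, 0.743, 0.0]
contact_force: [-0.1, -0.3, -2.5]
width: 0.124
```

Request:
{"fn": "step_arm", "kwargs": {"increments": [[0.018,0.008,0,0,0],[0.025,0.012,0,0,0],[0.025,0.014,0,0,0],[0.025,0.015,0,0,0],[0.025,0.015,0,0,0],[0.025,0.015,0,0,0],[0.025,0.016,0,0,0],[0.025,0.016,0,0,0],[0.025,0.016,0,0,0],[0.025,0.016,0,0,0],[0.024,0.016,0,0,0],[0.022,0.013,0,0,0]]}}

```text
t: 11.4
tool_pos: [574.4, -1.5, 307.8]
eef_rot: [-0.001, 0.669, 0.743, -0.001]
contact_force: [0.8, -0.4, -1.8]
width: 0.128
```

Request:
{"fn": "step_arm", "kwargs": {"increments": [[0,0,0,0,0],[0,0,0,0,0]]}}

```text
t: 11.57
tool_pos: [574.0, -2.0, 307.9]
eef_rot: [-0.001, 0.669, 0.744, -0.001]
contact_force: [0.2, 0.0, -1.7]
width: 0.126
```

```bash
python3 -c "
from h import *
to([574.9,-2.9,252]); m,im=wsnap('w7');snap('scene','s7')
for p in [(489.4,-31.8,112),(443.6,-36.5,112),(489.4,-31.8,74)]: 
    q=wproj(m,p);print(q.round())"
```

```text
t 11.57 pos [574.   -2.  307.9] yaw 96.08 tz [-0.003 -0.    -1.   ] F [ 0.2  0.  -1.7] w 0.126 j [-0.    0.32 -0.26  0.99 -0.    1.46]
tool delta [-1.   1.  55.9]
[129. 260.]
[ 76. 256.]
[146. 236.]
```

View pics/w7.png

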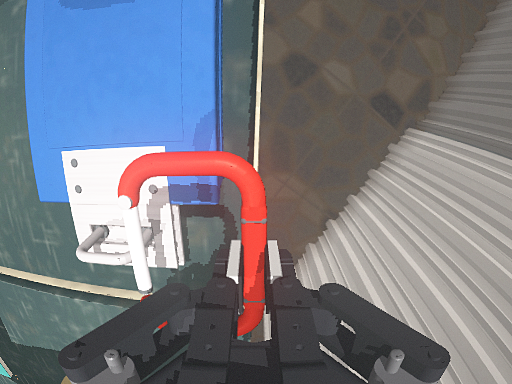

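Request:
{"fn": "step_arm", "kwargs": {"increments": [[-0.001,0.001,0.02,0,0],[0,0,0.02,0,0],[0,0,0.01,0,0],[0,0,0.004,0,0],[0,0,0,0,0],[0,0,0,0,0]]}}

```text
t: 12.17
tool_pos: [575.5, -4.5, 256.6]
eef_rot: [0.0, 0.67, 0.742, 0.0]
contact_force: [0.3, 0.3, -1.5]
width: 0.123
```

```bash
python3 -c "
from h import *
st(); m,im=wsnap('w8');a=snap('scene','s8');t=snap('top','t8')
cv2.imwrite('pics/s8z.png',cv2.resize(a[110:230,180:320],None,fx=5,fy=5,interpolation=cv2.INTER_CUBIC))
for p in [(489.4,-31.8,112),(443.6,-36.5,112),(489.4,-31.8,74),(489.4,-31.8,88)]: 
    q=wproj(m,p);print(q.round())"
```

```text
t 12.17 pos [575.5  -4.5 256.6] yaw 95.88 tz [ 0. -0. -1.] F [ 0.3  0.3 -1.5] w 0.123 j [-0.01  0.37 -0.32  0.88 -0.    1.46]
[ 94. 303.]
[ 35. 293.]
[119. 268.]
[111. 280.]
```

View pics/w8.png

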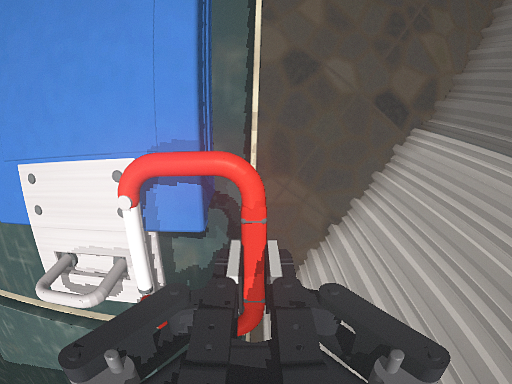

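View pics/s8z.png

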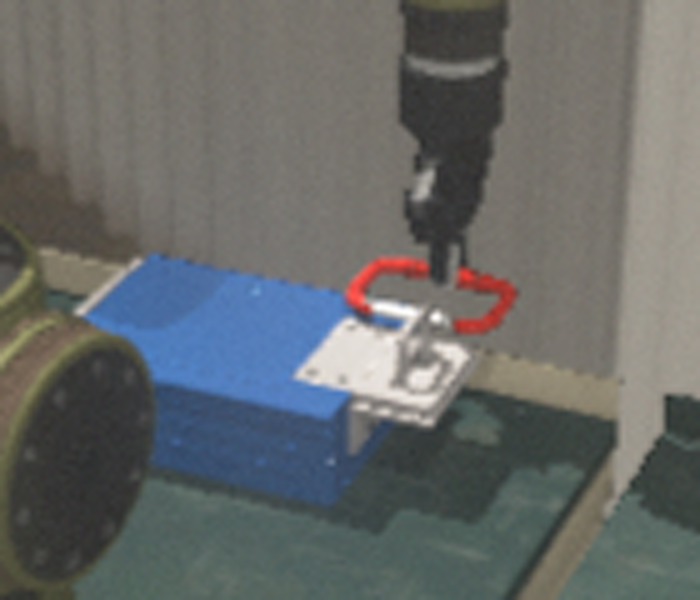

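Request:
{"fn": "step_arm", "kwargs": {"increments": [[0.002,0,0.0015,0,0],[0,0,0.0015,0,0],[0,-0.005,0,0,0],[0,-0.004,0,0,0],[0,0,0,0,0],[0,0,0,0,0]]}}

```text
t: 12.82
tool_pos: [565.9, -3.0, 253.2]
eef_rot: [-0.0, 0.67, 0.743, -0.0]
contact_force: [0.0, -0.0, -1.5]
width: 0.126
```

```bash
python3 -c "
from h import *
st(); m,im=wsnap('w9')
for p in [(489.4,-31.8,112),(489.4,-31.8,74),(489.4,-31.8,84)]: 
    q=wproj(m,p);print(q.round())
cv2.imwrite('pics/w9z.png',cv2.resize(im[180:330,20:220],None,fx=4,fy=4,interpolation=cv2.INTER_CUBIC))"
```

```text
t 12.82 pos [565.9  -3.  253.2] yaw 95.92 tz [-0. -0. -1.] F [ 0.  -0.  -1.5] w 0.126 j [-0.01  0.36 -0.35  0.86 -0.    1.46]
[108. 312.]
[131. 275.]
[125. 283.]
```

View pics/w9z.png

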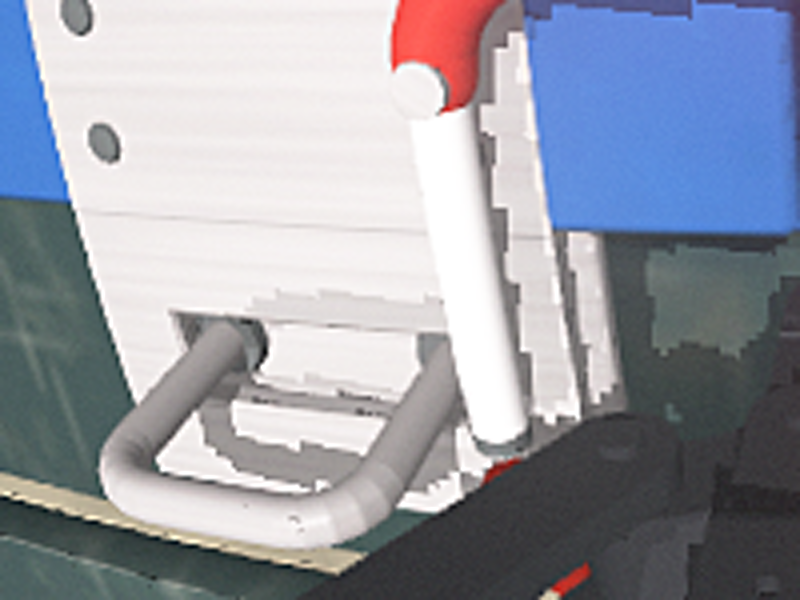

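The far leg stands just outside the gate, about 9 mm from its tip, which is on target. Now I'll push in.

Request:
{"fn": "step_arm", "kwargs": {"increments": [[0,-0.005,0,0,0],[0,-0.005,0,0,0],[0,-0.005,0,0,0],[0,-0.005,0,0,0],[0,0,0,0,0],[0,0,0,0,0]]}}

```text
t: 13.37
tool_pos: [546.7, -5.1, 253.7]
eef_rot: [0.0, 0.67, 0.743, 0.001]
contact_force: [4.0, 1.7, -1.6]
width: 0.124
```

```bash
python3 -c "
from h import *
st(); m,im=wsnap('w10')
cv2.imwrite('pics/w10z.png',cv2.resize(im[150:330,20:280],None,fx=3,fy=3,interpolation=cv2.INTER_CUBIC))"
```

```text
t 13.37 pos [546.7  -5.1 253.7] yaw 95.92 tz [ 0.001  0.    -1.   ] F [ 4.   1.7 -1.6] w 0.124 j [-0.01  0.32 -0.4   0.85  0.    1.46]
```

View pics/w10z.png

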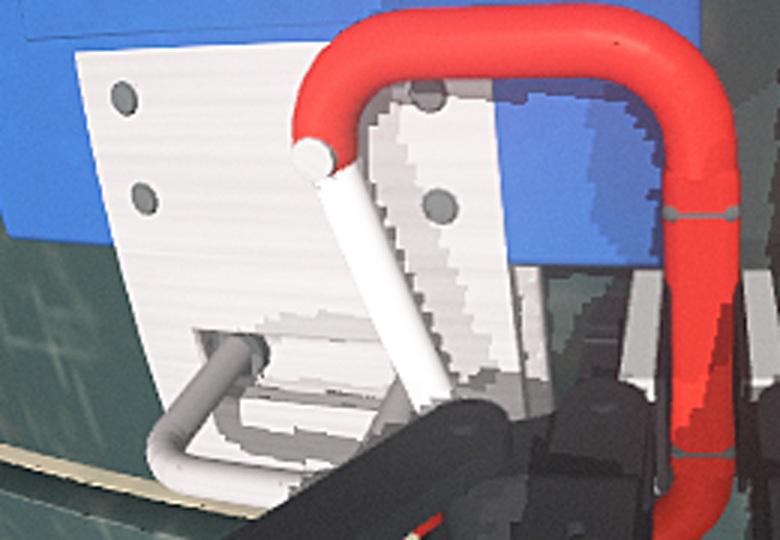

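Request:
{"fn": "step_arm", "kwargs": {"increments": [[0,-0.005,0,0,0],[0,-0.005,0,0,0],[0,-0.004,0,0,0],[0,0,0,0,0],[0,0,0,0,0]]}}

```text
t: 13.83
tool_pos: [532.4, -6.1, 253.3]
eef_rot: [-0.001, 0.67, 0.743, 0.001]
contact_force: [2.5, 3.5, -0.3]
width: 0.124
```

```bash
python3 -c "
from h import *
st(); m,im=wsnap('w11')
cv2.imwrite('pics/w11z.png',cv2.resize(im[150:330,20:280],None,fx=3,fy=3,interpolation=cv2.INTER_CUBIC))"
```

```text
t 13.83 pos [532.4  -6.1 253.3] yaw 95.93 tz [ 0.     0.002 -1.   ] F [ 2.5  3.5 -0.3] w 0.124 j [-0.01  0.3  -0.43  0.84  0.    1.46]
```

View pics/w11z.png

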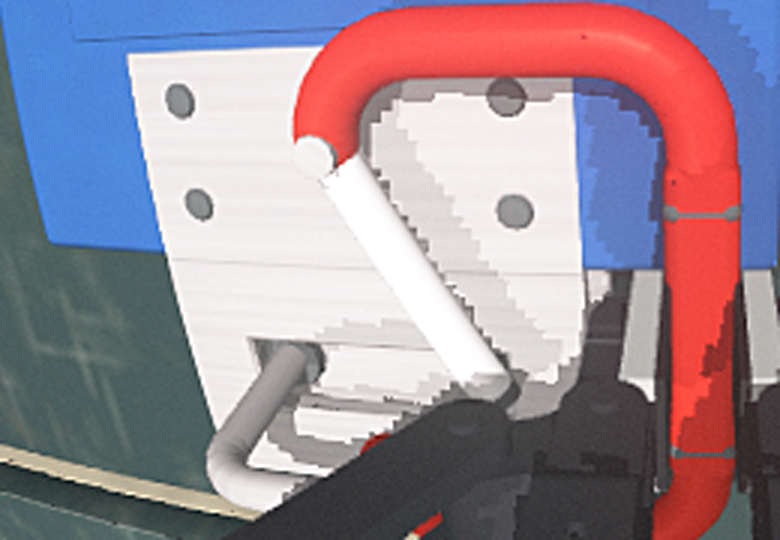

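Request:
{"fn": "step_arm", "kwargs": {"increments": [[0.004,0,0,0,0],[0.004,0,0,0,0],[0.004,0,0,0,0],[0.004,0,0,0,0],[0.003,0,0,0,0],[0,0,0,0,0],[0,0,0,0,0]]}}

```text
t: 14.47
tool_pos: [530.3, 12.6, 253.0]
eef_rot: [-0.0, 0.669, 0.743, -0.0]
contact_force: [-0.2, -0.1, -1.4]
width: 0.123
```

```bash
python3 -c "
from h import *
st(); m,im=wsnap('w12')
cv2.imwrite('pics/w12z.png',cv2.resize(im[150:330,20:280],None,fx=3,fy=3,interpolation=cv2.INTER_CUBIC))"
```

```text
t 14.47 pos [530.3  12.6 253. ] yaw 95.95 tz [-0.001 -0.    -1.   ] F [-0.2 -0.1 -1.4] w 0.123 j [ 0.02  0.3  -0.44  0.84 -0.    1.49]
```

View pics/w12z.png

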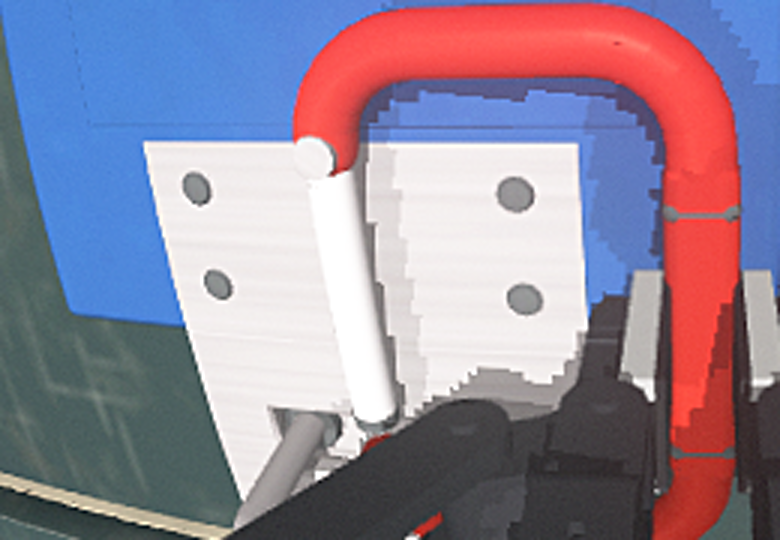

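Request:
{"fn": "step_arm", "kwargs": {"increments": [[0,0,0.0015,0,0],[0,0,0.001,0,0],[0,0,0,0,0],[0,0,0,0,0]]}}

```text
t: 14.85
tool_pos: [530.5, 12.2, 250.6]
eef_rot: [-0.0, 0.67, 0.743, -0.0]
contact_force: [0.3, 0.3, -2.3]
width: 0.128
```

```bash
python3 -c "
from h import *
st()"
```

```text
t 14.85 pos [530.5  12.2 250.6] yaw 95.91 tz [-0. -0. -1.] F [ 0.3  0.3 -2.3] w 0.128 j [ 0.02  0.3  -0.44  0.83 -0.    1.49]
```

Request:
{"fn": "step_arm", "kwargs": {"increments": [[0,0,0.001,0,0],[0,0,0,0,0],[0,0,0,0,0.2],[0,0,0,0,0.25],[0,0,0,0,0.35],[0,0,0,0,0.35],[0,0,0,0,0.35],[0,0,0,0,0.35]]}}

```text
t: 15.52
tool_pos: [530.6, 12.4, 249.8]
eef_rot: [0.0, 0.67, 0.743, 0.0]
contact_force: [0.7, 0.2, -0.4]
width: 0.353
```

Request:
{"fn": "step_arm", "kwargs": {"increments": [[0,0,-0.01,0,0.35],[0,0,-0.02,0,0.35],[0,0,-0.035,0,0.35],[0,0,-0.035,0,0.35],[0,0,-0.035,0,0.35],[-0.03,0,-0.02,0,0.35],[-0.03,0,0,0,0.35],[-0.03,0,0,0,0.35],[0,0,0,0,0.35],[0,0,0,0,0.35]]}}

```text
t: 16.35
tool_pos: [539.8, -78.3, 405.4]
eef_rot: [0.0, 0.671, 0.742, 0.0]
contact_force: [-1.1, -0.1, 0.1]
width: 0.35
```

```bash
python3 -c "
from h import *
st(); m,im=wsnap('w13');a=snap('scene','s13')
x=cv2.resize(im[60:270,130:400],None,fx=2.9,fy=2.8,interpolation=cv2.INTER_CUBIC)
cv2.imwrite('pics/w13z.png',x)
cv2.imwrite('pics/s13z.png',cv2.resize(a[110:230,180:320],None,fx=5,fy=5,interpolation=cv2.INTER_CUBIC))"
```

```text
t 16.35 pos [539.8 -78.3 405.4] yaw 95.77 tz [ 0.001  0.    -1.   ] F [-1.1 -0.1  0.1] w 0.35 j [-0.14  0.21 -0.18  1.18  0.    1.33]
```

View pics/w13z.png

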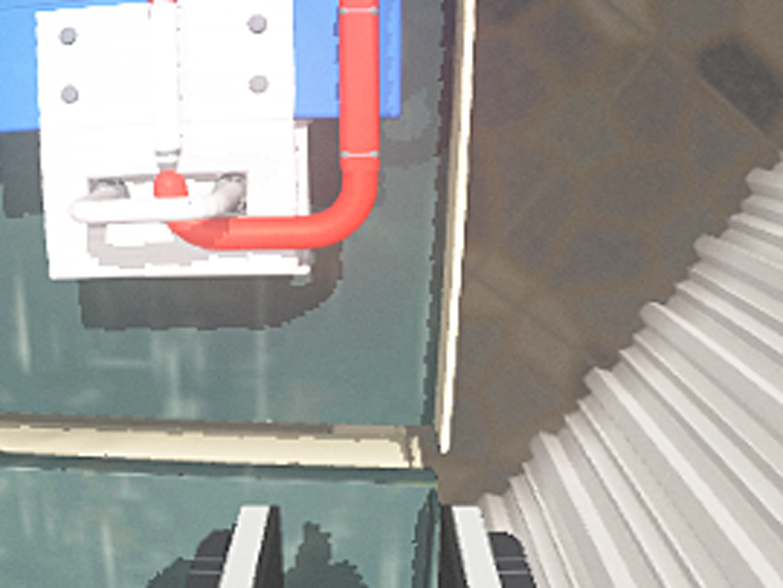

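View pics/s13z.png

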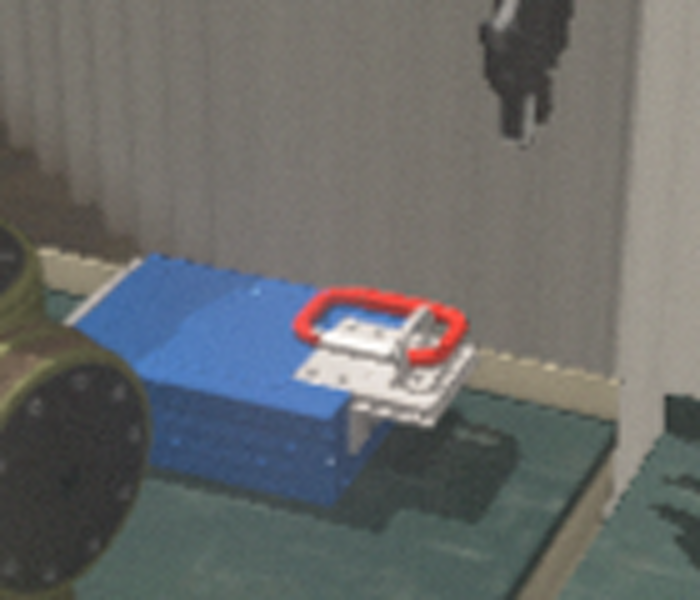

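```bash
python3 -c "
from h import *
m,im=wsnap('w14'); a=cv2.imread('pics/w13.png'); print(cv2.absdiff(im,a).mean()); st()
print(workorder.finish_job())"
```

```text
5.18906995985243
t 16.5 pos [539.6 -76.4 404.8] yaw 95.96 tz [-0.  0. -1.] F [-0.4 -0.9 -0.2] w 0.348 j [-0.14  0.21 -0.18  1.18  0.    1.33]
the job is handed in; nothing more can be done
None
```

The box is secured: the lid is shut, the red hook is clipped through the far leg of the staple and lying on the lid, and the job was handed in at about 16.5 s.

- **Lid:** I pushed it down onto its stop, reading about 26 N against the stop. The later pictures show it flat with the staple standing through the tongue's slot.
- **Hook:** I gripped it by the spine and pressed the gate against the far leg until it had opened about 0.5 rad in the pictures. I then drew the hook along, and the gate sprang shut.
- **Last checks:**
  - The wrist and scene pictures show the far leg inside the loop, the near leg outside, the gate in line with the nose, and the hook lying on the lid.
  - The far leg sits at roughly x = -10, y = -40 mm in the hook's frame.
  - The gripper was clear, with contact force near zero.
- **Not confirmed:**
  - My fits of the staple's position disagreed by 2–3 mm with what the wrist camera showed up close; I corrected for that by eye.
  - I did not measure the lid or gate angles directly.
  - Comparing the last two wrist pictures to see whether the hook was still was inconclusive, because the arm was still drifting 1–2 mm between them.
  - I did not re-measure the other items on the bench. The path kept clear of them and no contact showed in the force readings.

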